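Hold a printing block flush on the sloped dressing plate

ROBOT

A 7-joint arm with a two-finger parallel gripper is mounted at the origin on the work surface. World frame = base frame: x ahead of the robot, y to its left, z up, the work surface at z = 0. Lengths are in m, angles in rad, forces in N, time in s.
With the tool pointing down it reaches from about 0.35 to 0.9 m from the base axis. Payload 8.1 kg.
Tool frame: the origin (TCP) lies at the very end of the fingers, on their centre line; the grasp point (between the pads) lies 19 mm behind it (bot.grasp_offset is the distance from the TCP to the grasp point, in m); y points along the fingers, z is the direction in which the jaws open and shut, and the axes are right-handed (so a half turn about y gives the same grasp; the last joint's range is limited). The gripper opens to 92 mm and grips with 3 to 60 N. Pads are 19 mm wide; open, the fingers measure 130 mm over their backs; the gripper's body (75 mm by 190 mm) begins 47 mm behind the grasp point.
Start: joints at [1.044, 0.434, 0.025, 1.573, -0.012, 1.134, -0.075], TCP at [0.257, -0.57, 0.227] pointing down, gripper open.
Joint ranges: [-2.62, 2.62], [-0.44, 2.09], [-1.27, 1.32], [0.08, 2.57], [-1.32, 4.46], [0.12, 2], [-2.74, 2.74]. Speed limits (rad/s): [2.22, 2.22, 3.01, 3.01, 3.14, 3.14, 3.14].

INTERFACE

Orientations are given as a unit quaternion [x, y, z, w].
In Python, from workcell import bot gives the robot as it stands.
- The arm moves only by the tool servo_tool, never from a script. Its argument "increments" is one flat list of numbers, 5 for each row, row after row: the shift along the tool's x, y, z normalised to -1 to 1, where 1 is 0.3 m, then the turn about the tool's y normalised to -1 to 1, where 1 is 45 degrees, then the closure, from 0 (fully open) to 1 (shut). In form: [dx, dy, dz, yaw, jaw, dx, dy, dz, yaw, jaw, ...]. A call has 1 to 5 rows; each row shifts and turns the pose as measured when the row begins, along the tool's axes as they then stand; what a row does not reach is not made up. A row lasts 1/12 s, in which the tool goes at most 41.7 mm and 7.16 degrees, less where a joint would pass 70% of its speed; a pose out of reach is approached as far as the arm can. A call with a number of a shift or a turn outside -1 to 1 is refused whole. A call with a gripper value outside its range is refused whole. The fingers move at their own pace and stop on an object; the grip force is fixed at half the most. Time passes only in rows, so rows that do not move let the fingers close. It gives the time, the measured TCP pose, the force and the opening at its end, in the units of the state.
- bot.get_obs(): the state, without advancing time (a new reading comes with each control period).
- bot.get_image(name): name is "side" or "top" or "wrist"; returns a dict with "image" (480x640x3 uint8, red, green, blue), "z_map" (480x640 float32, m along the optical axis (not along the pixel's ray), 0 where there is no reading), "K" (3x3 intrinsics, pixels), "origin" and "attitude" of the camera in the world. Camera axes: x right, y down, z forward; pixel columns grow to the right and rows downward; lengths in m; the calibration is good to about 2 mm. The wrist camera is an equidistant fisheye: a pixel r from the principal point sees the ray r / f radians off the axis. A picture is of the moment at which its call begins.
- bot.close_job(): hands the job in, once; it reports no verdict.
Trained networks look in a picture, given as the dict that the camera call returned (one of the last four; its "shot" number tells which), for a name from the list of things; names that differ only in an ending like _2 or _b are one class to them, and where a whole thing is asked for, a point or a joint stands for the part that bears it (a point fixed in the world has none). Each returns a list of dicts, best first, with "p" (0 to 1); they miss things now and then, are a little off and sometimes report something else, mostly with a low value. They report only what shows in the picture. A call takes as long as a camera call.
- bot.recognise(query, picture): "xyz" ([x, y, z] in m, in world coordinates, good to about 4 mm: the middle of the surface that is visible of it).
- bot.outline_of(query, picture): "pixels" (480x640 bool, what is visible of it).
- bot.mark_of(query, picture): "xyz" ([x, y, z] in m, in world coordinates, good to about 4 mm: a listed point, or the origin of a listed thing).
The state is a dict: "t": time; "joints": joint angles; "joint_velocities": joint speeds; "joint_efforts": joint torques, N m; "tool_pos": TCP position; "tcp_rot": TCP orientation; "contact_force": force on the tool from outside, world axes, zero at the start; "torque": the same for the moment, N m; "gripper_width": finger opening in m.
Only numpy, scipy, OpenCV 4.12 (cv2) and the standard library are available. Lean on these libraries where they do the work, as an engineer would, in place of code of your own. Each camera call takes 0.05 s, during which the arm holds its last target.

TASK

Clear the two wood offcuts off the sloped dressing plate into the yellow scrap bin. Then pick up the dark rectangular printing block by its bar grip, tilt it to the slope of the plate and press it gently, face down, flush on the middle of the plate and square with its sides. Finish while still gripping the block and pressing it with a light steady push of about 15 N (more than its own weight), and leave the mallet, the dye jar and the round block where they are.

Things in the scene. Friction and masses are not known exactly. Their poses are not given: they have to be found in the camera images.
- plate: Flat brown abrasive-faced plate, 170 (x) x 200 (y) x 14 mm, clamped on two green side cheeks (outer faces of the cheeks 240 mm apart, tops 10 mm below the plate's centre height). Origin at the centre of its upper face, 90 mm above the bench. Its z axis is the face's upward normal; the face slopes down towards its own -x side, roughly towards the robot, by 10 to 19 degrees (differs each time); its y axis is level. The clamp does not give when pressed; the face is rigid.
- block_grip (a point): Centre of the bar grip on the back of the dark wood printing block, to be grasped. Bar 24 (x) x 64 (y) x 36 mm (z), standing along z on the middle of the slab; this point is 40 mm above the block's printing face, 18 mm below the bar's top and 18 mm above the slab's upper side. The block weighs about 0.22 kg and lies printing face down, level on the bench, y axis along the bar.
- block_face (a point): Centre of the flat printing face (underside) of the same block: slab 70 (x) x 90 (y) x 22 mm thick, dark brown with an indigo lower edge. z points from the face through the slab to the bar grip; y along the bar.
- offcut_a_center (a point): Centre of a pale wood offcut, 24 (x) x 46 (y) x 22 mm (z), about 18 g, lying on the plate's +y half, z roughly along the plate's normal.
- offcut_b_center (a point): Centre of a wood offcut, 28 (x) x 40 (y) x 24 mm (z), about 18 g, lying on the plate's -y half, z roughly along the plate's normal.
- bin: Open yellow scrap bin fixed to the bench, outside 170 (x) x 150 (y) x 60 mm high, walls and floor 5 mm. Origin at the centre of its underside, on the bench.
- mallet: Bystander: wooden mallet lying on the bench, 190 mm long, head 60 mm thick. Origin on the bench under its handle, 110 mm from the handle's end.
- dye_jar: Bystander: indigo jar with a steel lid, 64 mm across, 90 mm high. Origin at the centre of its underside.
- round_block: Bystander: small round printing block with a knob, 70 mm across, 54 mm high. Origin at the centre of its underside.

How it is judged:
By the outcome, as a careful person would: the job done as asked, in the order asked, and still so for the second after the job is handed in, while the arm keeps its last pose, push and grip.
It also fails if it takes over 72 s, if anything falls off the work surface, if the arm or the gripper's body presses on something with over 40 N, if the wrist force passes 120 N, or if a joint passes its speed limit or range.

## Working session

There is one attempt and no reset: what is moved stays moved. The work goes in short steps, Python scripts to look and compute and a tool call to move; the robot and the scene stay as the last step left them, time stands still between calls to the robot, and variables do not carry over. Pictures are saved under pics/ and viewed, and the job is handed in when it is done.

Besides the shell and the picture viewer there is one more tool, called as name(argument=value, ...) on one line, values as JSON. servo_tool: Moves the arm, as the interface text tells. Scaled input: -1 to 1 covers 0.3 m each way for a shift and 45 degrees each way for a turn. Its arguments: {"type":"object","properties":{"increments":{"type":"array","items":{"type":"number"}}},"required":["increments"]}

```bash
mkdir -p pics; ls; cat > h.py <<'E'
import numpy as np,cv2
from scipy.spatial.transform import Rotation as R
from workcell import bot
def save(n,p): cv2.imwrite('pics/'+n+'.png',p['image'][:,:,::-1])
def cloud(p):
    K=np.array(p['K']);z=p['z_map'];v,u=np.mgrid[0:480,0:640]
    P=np.stack([(u-K[0,2])/K[0,0]*z,(v-K[1,2])/K[1,1]*z,z],-1)
    A=np.array(p['attitude']);M=A if A.shape==(3,3) else R.from_quat(A).as_matrix()
    return P@M.T+np.array(p['origin'])
def st():
    o=bot.get_obs();M=R.from_quat(o['tcp_rot']).as_matrix()
    return o,np.array(o['tool_pos']),M
E
python3 - <<'E'
from h import *
np.set_printoptions(precision=3,suppress=True)
for c in ['top','side']:
    p=bot.get_image(c);save(c+'0',p);print(c,p['origin'],p['attitude'],p['K'])
    for q in ['plate','block_grip','block_face','offcut_a_center','bin','mallet','dye_jar','round_block']:
        print(q,[(np.round(d['xyz'],3).tolist(),round(d['p'],2)) for d in bot.mark_of(q,p)][:3],[(np.round(d['xyz'],3).tolist(),round(d['p'],2)) for d in bot.recognise(q,p)][:3])
o,t,M=st();print(o['t'],t,M,o['contact_force'],o['gripper_width'])
E
```

```text
pics
top [0.497 0.012 0.945] [ 0.713 -0.697  0.05  -0.05 ] [[441.596   0.    316.757]
 [  0.    441.596 242.336]
 [  0.      0.      1.   ]]
plate [] [([0.602, -0.018, 0.092], 0.72)]
block_grip [([0.514, -0.313, 0.04], 0.76)] [([0.514, -0.307, 0.022], 0.58), ([0.593, 0.019, 0.113], 0.58)]
block_face [([0.514, -0.307, -0.001], 0.68)] [([0.512, -0.3, 0.022], 0.85)]
offcut_a_center [([0.594, 0.015, 0.104], 0.78)] [([0.593, 0.018, 0.11], 0.81)]
bin [([0.467, 0.294, 0.0], 0.97)] [([0.461, 0.3, 0.001], 0.98)]
mallet [([0.706, -0.322, -0.006], 0.66)] [([0.702, -0.279, 0.047], 0.61)]
dye_jar [([0.744, 0.228, 0.002], 0.97)] [([0.73, 0.221, 0.095], 0.67)]
round_block [([0.773, -0.003, 0.001], 0.63)] [([0.768, 0.0, 0.023], 0.89), ([0.732, 0.222, 0.097], 0.68)]
side [0.246 0.64  0.738] [-0.228  0.877 -0.41   0.105] [[536.031   0.    322.764]
 [  0.    536.031 230.734]
 [  0.      0.      1.   ]]
plate [([0.593, -0.02, 0.092], 0.96)] [([0.588, 0.0, 0.087], 0.84)]
block_grip [([0.516, -0.312, 0.04], 0.87), ([0.779, -0.003, 0.003], 0.71)] [([0.509, -0.289, 0.023], 0.59)]
block_face [([0.516, -0.311, -0.001], 0.97)] [([0.507, -0.289, 0.022], 0.76)]
offcut_a_center [] [([0.59, 0.032, 0.109], 0.73)]
bin [([0.472, 0.294, 0.0], 0.72)] [([0.479, 0.283, 0.005], 0.83)]
mallet [([0.704, -0.322, -0.006], 0.58), ([0.515, -0.312, -0.002], 0.39)] [([0.692, -0.259, 0.04], 0.77)]
dye_jar [([0.735, 0.226, 0.0], 0.88)] [([0.721, 0.24, 0.064], 0.57)]
round_block [([0.779, -0.004, -0.0], 0.57)] [([0.77, 0.01, 0.025], 0.97)]
1.7 [ 0.257 -0.57   0.227] [[-0.912 -0.     0.411]
 [-0.411 -0.    -0.912]
 [ 0.    -1.     0.   ]] [-0.003 -0.02  -0.164] 0.09182836703164923
```

View pics/top0.png

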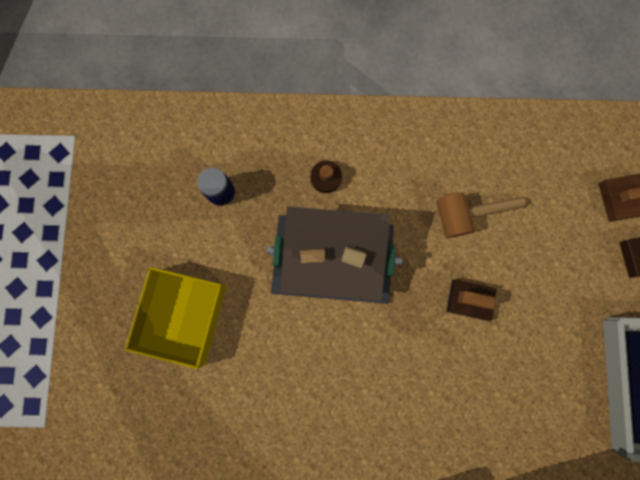

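View pics/side0.png

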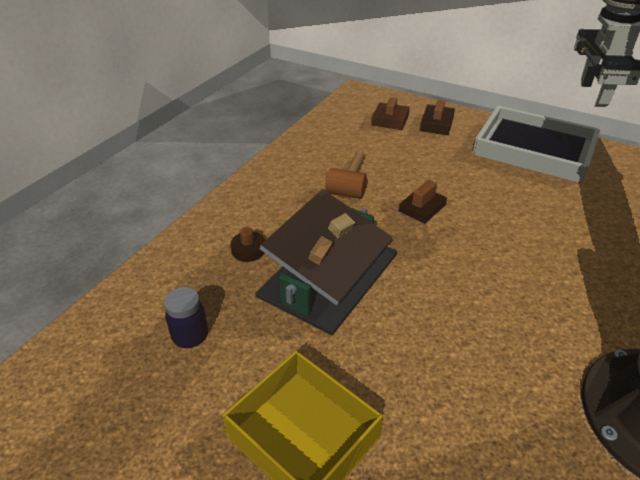

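```bash
cat > m.py <<'E'
from h import *
np.set_printoptions(precision=4,suppress=True)
for c in ['top','side']:
    p=bot.get_image(c);C=cloud(p)
    ok=p['z_map']>0
    print(c,'bench z',np.median(C[...,2][ok&(abs(C[...,0]-.45)<.03)&(abs(C[...,1]+.15)<.03)]))
    sel=ok&(abs(C[...,0]-.595)<.12)&(abs(C[...,1]+.02)<.125)&(C[...,2]>.055)&(C[...,2]<.15)
    P=C[sel]
    # ransac plane
    best=0;rng=np.random.default_rng(0)
    for i in range(300):
        a,b,d=P[rng.choice(len(P),3,False)];n=np.cross(b-a,d-a)
        if np.linalg.norm(n)<1e-4: continue
        n/=np.linalg.norm(n);n*=np.sign(n[2]);k=(abs((P-a)@n)<.002).sum()
        if k>best:best=k;bn,ba=n,a
    I=P[abs((P-ba)@bn)<.0025];cen=I.mean(0);n=np.linalg.svd(I-cen,full_matrices=False)[2][2];n*=np.sign(n[2])
    print('normal',n,'slope',np.degrees(np.arccos(n[2])),'head',np.degrees(np.arctan2(-n[1],-n[0])),'n',len(I))
    ex=np.array([0,0,1.])-n[2]*n; ex/=np.linalg.norm(ex); ey=np.cross(n,ex) # ex uphill
    L=np.c_[(I-cen)@ex,(I-cen)@ey]
    r=cv2.minAreaRect((L*1000).astype(np.float32));print('rect',r)
    m=np.array(r[0])/1000;pc=cen+m[0]*ex+m[1]*ey;print('plate centre',pc,'ex',ex)
    # quantile extents
    # objects on plate
    h=(P-cen)@n; O=P[(h>.006)]
    hh=(C-cen)@n; mask=(ok&sel&(hh>.015)&(hh<.04)).astype(np.uint8)
    nn,lab,stt,_=cv2.connectedComponentsWithStats(mask)
    for i in range(1,nn):
        if stt[i,4]<40: continue
        Q=C[lab==i];q=np.c_[(Q-pc)@ex,(Q-pc)@ey]*1000
        print('offcut',stt[i],Q.mean(0),'hmax',np.quantile((Q-cen)@n,.9),'top rect',cv2.minAreaRect(q[(Q-cen)@n>.018].astype(np.float32)))
    # block
    s=ok&(abs(C[...,0]-.515)<.08)&(abs(C[...,1]+.31)<.08)
    for lo,hi,nm in[(.018,.026,'slab'),(.053,.065,'bar')]:
        q=C[s&(C[...,2]>lo)&(C[...,2]<hi)];print(nm,len(q),np.median(q[:,2]),cv2.minAreaRect((q[:,:2]*1000).astype(np.float32)))
E
python3 m.py
```

```text
top bench z 0.0002543095176760213
normal [-0.3016  0.0196  0.9532] slope 17.589540887354826 head -3.7099495639562883 n 7328
rect ((-1.9881057739257812, 0.000885009765625), (170.6944580078125, 236.0330352783203), 0.11207352578639984)
plate centre [ 0.5967 -0.0216  0.0904] ex [ 0.9512 -0.0617  0.3022]
offcut [342 247  24  21 322] [ 0.5891 -0.0571  0.1136] hmax 0.025797002593814514 top rect ((1.5141172409057617, -36.17125701904297), (40.059600830078125, 28.33905029296875), 76.59323120117188)
offcut [300 249  25  14 309] [0.591  0.0208 0.1107] hmax 0.02379671811570645 top rect ((-2.5324039459228516, 41.99170684814453), (24.42607879638672, 45.959922790527344), 8.775395393371582)
slab 998 0.02234587053511422 ((516.051025390625, -312.4093017578125), (91.38815307617188, 70.24654388427734), 78.74280548095703)
bar 384 0.05816297240424384 ((516.0678100585938, -312.0614318847656), (63.550453186035156, 24.005300521850586), 79.21505737304688)
side bench z -0.0004666915963661422
normal [-0.3011  0.0194  0.9534] slope 17.56267561218349 head -3.6904577633600333 n 6393
rect ((2.2114181518554688, -7.301155090332031), (170.77740478515625, 237.6787872314453), 0.07735858112573624)
plate centre [ 0.5971 -0.0187  0.0894] ex [ 0.9514 -0.0614  0.3017]
offcut [330 213  25  21 294] [ 0.5876 -0.0533  0.1112] hmax 0.025412473678444653 top rect ((0.9475851058959961, -37.85535430908203), (41.04115676879883, 29.39328384399414), 77.34542846679688)
offcut [310 236  22  24 300] [0.5898 0.0242 0.1088] hmax 0.023387499309236198 top rect ((-3.139699935913086, 40.33993148803711), (23.803075790405273, 48.20986557006836), 8.744443893432617)
slab 491 0.021449809510741824 ((515.78515625, -311.4858093261719), (94.65161895751953, 72.4175796508789), 78.90996551513672)
bar 195 0.05701932745580307 ((515.814453125, -311.251708984375), (68.17627716064453, 24.07756233215332), 80.3740005493164)
```

```bash
cat > g.py <<'E'
from h import *
import sys
np.set_printoptions(precision=4,suppress=True)
PC=np.array([.597,-.0205,.090]);th=np.radians(17.58);hd=np.radians(-3.7)
ux=np.array([np.cos(hd),np.sin(hd),0]);ey=np.array([-np.sin(hd),np.cos(hd),0])
ex=ux*np.cos(th)+np.array([0,0,np.sin(th)]);n=-ux*np.sin(th)+np.array([0,0,np.cos(th)])
def pl(x,y,z): return PC+ex*x+ey*y+n*z
def plan(tgt,ang,jaw,nmax=15,vmax=.0400,quiet=False):
    o,t,M=st();t=t.copy();tgt=np.array(tgt)
    print('t',round(o['t'],2),'tcp',t,'F',np.array(o['contact_force']),'w',round(o['gripper_width'],4),'ydir',M[:,1])
    rows=[]
    for k in range(nmax):
        d=tgt-t;a=np.degrees(np.arctan2(M[1,2],M[0,2]))
        da=(ang-a+90)%180-90          # world yaw
        if np.linalg.norm(d)<.0004 and abs(da)<.2:break
        s=min(1,vmax/max(np.linalg.norm(d),1e-9));l=M.T@(d*s)/.3
        tu=np.clip(-da,-7,7)/45
        r=np.round([*l,tu],3);rows.append(r)
        t=t+M@(r[:3]*.3);M=M@R.from_rotvec([0,np.radians(r[3]*45),0]).as_matrix()
    for i in range(0,len(rows),5):
        print('['+', '.join('%g,%g,%g,%g,%g'%(*r,jaw) for r in rows[i:i+5])+']')
    print(len(rows),'end',t)
A=pl(-.0028,.0412,.011);B=pl(.0012,-.037,.012);angA=95.1;angB=73.2
E
python3 - <<'E'
from g import *
print(A,B,pl(0,0,0))
plan([A[0],A[1],.23],angA,.3,20)
E
```

```text
[0.5937 0.021  0.0996] [ 0.5921 -0.0573  0.1018] [ 0.597  -0.0205  0.09  ]
t 1.8 tcp [ 0.257  -0.5697  0.2268] F [-0.3504 -0.8077  0.2678] w 0.092 ydir [ 0.0001 -0.0001 -1.    ]
[-0.108,-0.001,-0.078,0.156,0.3, -0.097,-0.001,-0.091,0.156,0.3, -0.086,-0.001,-0.102,0.114,0.3, -0.076,-0.001,-0.11,0,0.3, -0.076,-0.001,-0.11,0,0.3]
[-0.076,-0,-0.11,0,0.3, -0.076,-0.001,-0.109,0,0.3, -0.076,-0,-0.11,0,0.3, -0.076,-0.001,-0.109,0,0.3, -0.076,-0,-0.109,0,0.3]
[-0.076,-0.001,-0.11,0,0.3, -0.076,-0,-0.109,0,0.3, -0.076,-0.001,-0.11,0,0.3, -0.076,-0,-0.109,0,0.3, -0.076,-0.001,-0.109,0,0.3]
[-0.076,-0,-0.11,0,0.3, -0.076,-0.001,-0.109,0,0.3]
17 end [0.5936 0.0208 0.2301]
```

servo_tool(increments=[-0.108,0,-0.078,0.156,0.3,-0.097,0,-0.091,0.156,0.3,-0.086,0,-0.102,0.114,0.3,-0.076,0,-0.11,0,0.3,-0.076,0,-0.11,0,0.3])

```text
t: 2.22
tool_pos: [0.3516, -0.4006, 0.2252]
tcp_rot: [0.022, -0.705, 0.709, -0.02]
contact_force: [0.5, 0.8, -0.3]
gripper_width: 0.0657
```

servo_tool(increments=[-0.076,0,-0.11,0,0.3,-0.076,0,-0.11,0,0.3,-0.076,0,-0.11,0,0.3,-0.076,0,-0.11,0,0.3,-0.076,0,-0.11,0,0.3])

```text
t: 2.63
tool_pos: [0.4586, -0.2213, 0.2253]
tcp_rot: [0.021, -0.704, 0.709, -0.02]
contact_force: [1.1, -0.8, -0.5]
gripper_width: 0.0639
```

servo_tool(increments=[-0.076,0,-0.11,0,0.3,-0.076,0,-0.11,0,0.3,-0.076,0,-0.11,0,0.3,-0.076,0,-0.11,0,0.3,-0.076,0,-0.11,0,0.3])

```text
t: 3.05
tool_pos: [0.5657, -0.0425, 0.2256]
tcp_rot: [0.019, -0.704, 0.71, -0.021]
contact_force: [0.6, 0.7, 0.3]
gripper_width: 0.0643
```

```bash
python3 - <<'E'
from g import *
plan([A[0],A[1],.16],angA,.3,20)
E
```

```text
t 3.05 tcp [ 0.5657 -0.0425  0.2256] F [0.5762 0.6549 0.2723] w 0.0643 ydir [ 0.0029 -0.0085 -1.    ]
[-0.044,0.091,-0.087,-0.041,0.3, -0.046,0.091,-0.086,-0,0.3, -0.018,0.035,-0.033,-0,0.3]
3 end [0.5936 0.021  0.1601]
```

servo_tool(increments=[-0.044,0.091,-0.087,-0.041,0.3,-0.046,0.091,-0.086,0,0.3,-0.018,0.035,-0.033,0,0.3,0,0,0,0,0.3])

```text
t: 3.38
tool_pos: [0.5999, 0.0359, 0.1599]
tcp_rot: [0.032, -0.705, 0.707, -0.04]
contact_force: [-0.7, -0.8, -0.1]
gripper_width: 0.0639
```

```bash
python3 - <<'E'
from g import *
plan([A[0],A[1],.098],angA,.3,20)
p=bot.get_image('wrist');save('w1',p)
E
```

```text
t 3.38 tcp [0.5999 0.0359 0.1599] F [-0.6801 -0.844  -0.1187] w 0.0639 ydir [ 0.0107 -0.0028 -0.9999]
[0.017,0.129,0.029,0.016,0.3, 0.01,0.077,0.018,0,0.3]
2 end [0.5938 0.0209 0.0981]
```

View pics/w1.png

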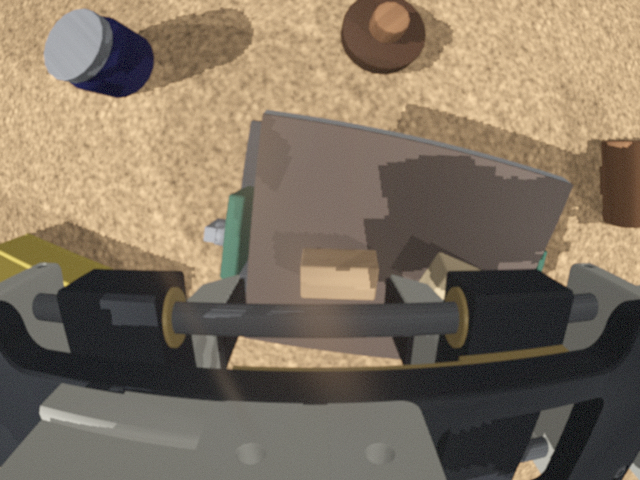

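servo_tool(increments=[0.022,0.0,0.048,0.016,0.3,0,0,0,0,0.3])

```text
t: 3.6
tool_pos: [0.5939, 0.0163, 0.1618]
tcp_rot: [0.027, -0.705, 0.708, -0.034]
contact_force: [-0.6, -1.5, -0.2]
gripper_width: 0.0643
```

```bash
python3 - <<'E'
from g import *
plan([A[0],A[1],.098],angA,.3,20,.02)
E
```

```text
t 3.6 tcp [0.5939 0.0163 0.1618] F [-0.5648 -1.4619 -0.219 ] w 0.0643 ydir [ 0.0108 -0.0048 -0.9999]
[0.001,0.066,-0.005,-0.003,0.3, 0,0.066,-0.005,-0,0.3, 0.001,0.066,-0.006,-0,0.3, -0,0.015,-0.001,-0,0.3]
4 end [0.5936 0.0211 0.0979]
```

servo_tool(increments=[0,0.066,-0.006,0,0.3,0,0.066,-0.005,0,0.3,0,0.05,-0.005,0,0.3,0,0.01,0,0,0.3,0,0,0,0,0.3])

```text
t: 4.02
tool_pos: [0.5963, 0.0067, 0.1106]
tcp_rot: [0.016, -0.703, 0.71, -0.032]
contact_force: [0.3, -0.7, 0.4]
gripper_width: 0.0641
```

```bash
python3 - <<'E'
from g import *
plan([A[0],A[1],.096],angA,.3,20,.02)
E
```

```text
t 4.02 tcp [0.5963 0.0067 0.1106] F [ 0.297  -0.741   0.3636] w 0.0641 ydir [ 0.022  -0.01   -0.9997]
[0.006,0.047,-0.047,-0.027,0.3, 0,0.001,-0.002,0,0.3]
2 end [0.5938 0.0211 0.096 ]
```

servo_tool(increments=[0,0,0,0,0.3,0,0,0,0,0.3])

```text
t: 4.18
tool_pos: [0.5968, 0.0039, 0.113]
tcp_rot: [0.014, -0.702, 0.711, -0.031]
contact_force: [-0.6, -0.2, 0.6]
gripper_width: 0.0645
```

```bash
python3 - <<'E'
from g import *
plan([A[0],A[1],.096],angA,.3,20,.02)
p=bot.get_image('wrist');save('w2',p)
p=bot.get_image('side');save('s2',p)
print(st()[0]['joint_velocities'])
E
```

```text
t 4.18 tcp [0.5968 0.0039 0.113 ] F [-0.6228 -0.2084  0.5886] w 0.0645 ydir [ 0.0241 -0.0111 -0.9996]
[0.007,0.046,-0.048,-0.032,0.3, 0.001,0.01,-0.01,0,0.3]
2 end [0.5937 0.0209 0.0959]
[-0.0096  0.0076 -0.0076  0.0033  0.0003 -0.0039 -0.0033]
```

View pics/w2.png

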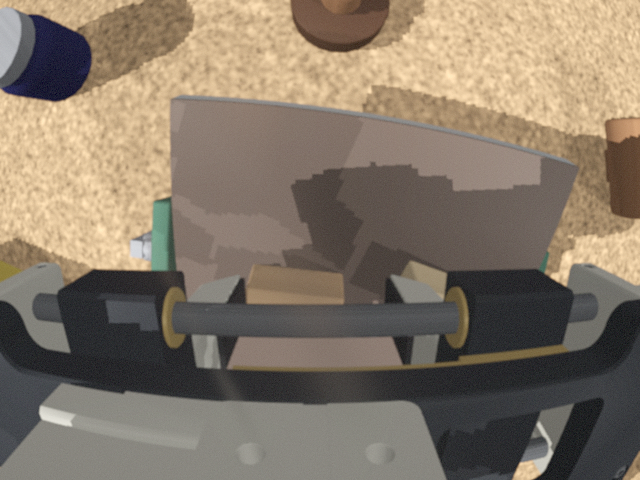

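View pics/s2.png

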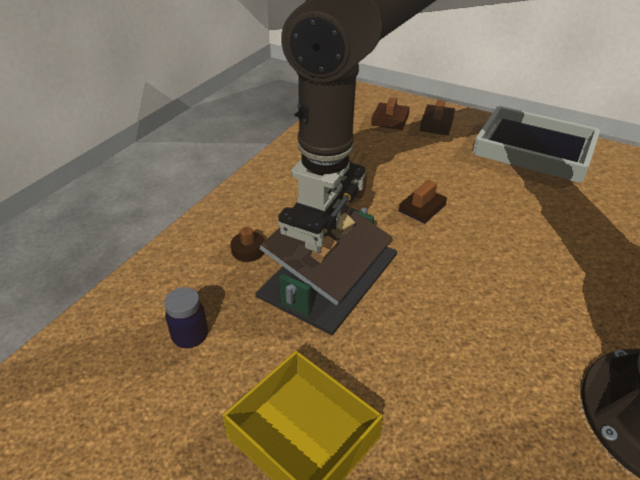

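servo_tool(increments=[0.006,0,-0.03,-0.032,0.3,0.002,0,-0.02,0,0.3,0,0,0,0,0.3])

```text
t: 4.53
tool_pos: [0.594, 0.0206, 0.1144]
tcp_rot: [0.023, -0.702, 0.71, -0.042]
contact_force: [-0.1, 0.9, 0.1]
gripper_width: 0.0641
```

```bash
python3 - <<'E'
from g import *
plan([A[0],A[1],.096],angA,.3,20,.02)
E
```

```text
t 4.53 tcp [0.594  0.0206 0.1144] F [-0.1475  0.9244  0.0694] w 0.0641 ydir [ 0.027  -0.0104 -0.9996]
[0.003,0.061,-0.002,0.004,0.3]
1 end [0.5936 0.0209 0.096 ]
```

servo_tool(increments=[0.002,0.04,-0.002,0,0.3,0.001,0.022,0,0,0.3,0,0,0,0,0.3])

```text
t: 4.78
tool_pos: [0.5941, 0.0236, 0.0962]
tcp_rot: [0.024, -0.702, 0.71, -0.044]
contact_force: [-0.3, 0.3, -0.2]
gripper_width: 0.0643
```

```bash
python3 - <<'E'
from g import *
plan([A[0],A[1],.096],angA,.3,20,.02)
E
```

```text
t 4.78 tcp [0.5941 0.0236 0.0962] F [-0.2778  0.3345 -0.1564] w 0.0643 ydir [ 0.0292 -0.0094 -0.9995]
[0.002,0.001,0.008,0.009,0.3]
1 end [0.5938 0.0211 0.0959]
```

servo_tool(increments=[0,0,0,0,1,0,0,0,0,1,0,0,0,0,1,0,0,0,0,1,0,0,0,0,1])

```text
t: 5.2
tool_pos: [0.5943, 0.0238, 0.0968]
tcp_rot: [0.024, -0.702, 0.71, -0.044]
contact_force: [0.6, 0.5, -0.6]
gripper_width: 0.0453
```

servo_tool(increments=[0,-0.06,0,0,1,0,-0.1,0,0,1,0,-0.1,0,0,1,0,-0.1,0,0,1,0,-0.03,0,0,1])

```text
t: 5.62
tool_pos: [0.5885, 0.0242, 0.2154]
tcp_rot: [0.027, -0.702, 0.71, -0.041]
contact_force: [1.1, 1.2, 1.0]
gripper_width: 0.0453
```

```bash
python3 - <<'E'
from g import *
plan([.468,.294,.22],angA,1,20,.035)
E
```

```text
t 5.62 tcp [0.5885 0.0242 0.2154] F [1.0995 1.1714 0.9551] w 0.0453 ydir [ 0.0215 -0.0101 -0.9997]
[0.037,-0.004,-0.111,0.009,1, 0.038,-0.004,-0.11,-0,1, 0.038,-0.004,-0.11,-0,1, 0.038,-0.004,-0.11,-0,1, 0.038,-0.004,-0.11,-0,1]
[0.038,-0.004,-0.11,-0,1, 0.037,-0.004,-0.11,-0,1, 0.038,-0.003,-0.11,-0,1, 0.017,-0.002,-0.051,-0,1]
9 end [0.4679 0.2941 0.22  ]
```

servo_tool(increments=[0.037,0,-0.111,0,1,0.038,0,-0.11,0,1,0.038,0,-0.11,0,1,0.038,0,-0.11,0,1,0.038,0,-0.11,0,1])

```text
t: 6.03
tool_pos: [0.5215, 0.1781, 0.2166]
tcp_rot: [0.015, -0.701, 0.712, -0.039]
contact_force: [0.6, 0.4, -0.1]
gripper_width: 0.0455
```

servo_tool(increments=[0.038,0,-0.11,0,1,0.038,0,-0.11,0,1,0.035,0,-0.09,0,1,0.01,0,-0.02,0,1,0,0,0,0,1])

```text
t: 6.45
tool_pos: [0.4703, 0.2865, 0.214]
tcp_rot: [0.019, -0.703, 0.71, -0.042]
contact_force: [0.5, -0.6, 0.2]
gripper_width: 0.0453
```

```bash
python3 - <<'E'
from g import *
plan([.468,.294,.065],angA,1,20,.035)
E
```

```text
t 6.45 tcp [0.4703 0.2865 0.214 ] F [ 0.479  -0.6047  0.2088] w 0.0453 ydir [ 0.0336 -0.009  -0.9994]
[0.005,0.116,-0.007,-0.003,1, 0.005,0.116,-0.008,0,1, 0.005,0.116,-0.007,0,1, 0.005,0.116,-0.008,0,1, 0.002,0.032,-0.002,0,1]
5 end [0.4679 0.2941 0.065 ]
```

servo_tool(increments=[0.005,0.11,-0.008,0,1,0.005,0.11,-0.008,0,1,0.005,0.11,-0.008,0,1,0.005,0.1,-0.004,0,1,0,0.02,0,0,1])

```text
t: 6.87
tool_pos: [0.474, 0.2917, 0.0783]
tcp_rot: [0.014, -0.704, 0.709, -0.045]
contact_force: [-1.2, -0.4, 0.5]
gripper_width: 0.0454
```

servo_tool(increments=[0,0,0,0,1,0,0,0,0,0.3,0,0,0,0,0.3,0,0,0,0,0.3])

```text
t: 7.2
tool_pos: [0.4765, 0.2885, 0.08]
tcp_rot: [0.013, -0.703, 0.709, -0.044]
contact_force: [-0.5, 0.9, 0.0]
gripper_width: 0.0608
```

servo_tool(increments=[0,-0.1,0,0,0.3,0,-0.12,0,0,0.3,0,-0.12,0,0,0.3,0,-0.1,0,0,0.3,0,-0.02,0,0,0.3])

```text
t: 7.62
tool_pos: [0.4714, 0.2892, 0.2291]
tcp_rot: [0.011, -0.704, 0.708, -0.045]
contact_force: [0.7, 0.3, 0.7]
gripper_width: 0.0642
```

```bash
python3 - <<'E'
from g import *
plan([B[0],B[1],.19],angB,.3,20,.038)
p=bot.get_image('top');save('t3',p)
E
```

```text
t 7.62 tcp [0.4714 0.2892 0.2291] F [0.6631 0.2944 0.6762] w 0.0642 ydir [ 0.0481 -0.004  -0.9988]
[-0.031,0.016,0.122,0.156,0.3, -0.046,0.016,0.117,0.156,0.3, -0.06,0.016,0.11,0.156,0.3, -0.073,0.016,0.102,0.006,0.3, -0.073,0.016,0.102,-0,0.3]
[-0.073,0.016,0.102,-0,0.3, -0.073,0.016,0.102,-0,0.3, -0.074,0.016,0.102,-0,0.3, -0.074,0.015,0.102,-0,0.3, -0.052,0.011,0.073,-0,0.3]
10 end [ 0.5921 -0.0573  0.19  ]
```

View pics/t3.png

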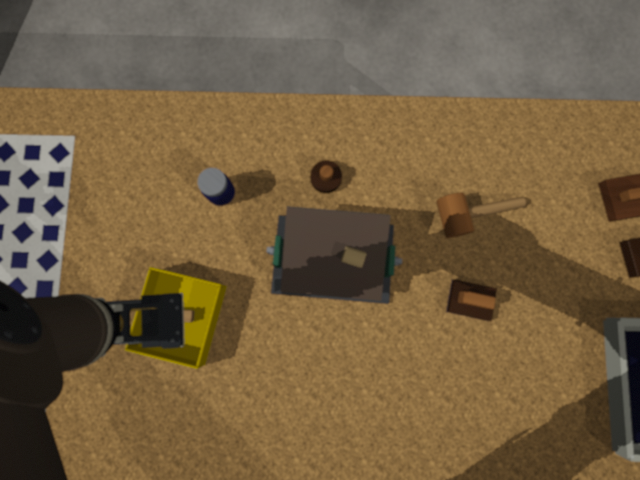

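servo_tool(increments=[-0.031,0,0.122,0.156,0.3,-0.046,0,0.117,0.156,0.3,-0.06,0,0.11,0.156,0.3,-0.073,0,0.102,0,0.3,-0.073,0,0.102,0,0.3])

```text
t: 8.08
tool_pos: [0.5327, 0.1168, 0.2373]
tcp_rot: [0.122, 0.705, -0.694, -0.082]
contact_force: [0.2, -0.6, -0.1]
gripper_width: 0.0644
```

servo_tool(increments=[-0.073,0.01,0.102,0,0.3,-0.073,0.01,0.102,0,0.3,-0.073,0.01,0.102,0,0.3,-0.05,0.01,0.06,0,0.3,0,0,0,0,0.3])

```text
t: 8.5
tool_pos: [0.5821, -0.0289, 0.2289]
tcp_rot: [0.128, 0.703, -0.694, -0.083]
contact_force: [-0.2, -0.5, -0.5]
gripper_width: 0.0643
```

```bash
python3 - <<'E'
from g import *
plan([B[0],B[1],.15],angB,.3,20,.02)
E
```

```text
t 8.5 tcp [ 0.5821 -0.0289  0.2289] F [-0.2376 -0.5222 -0.4623] w 0.0643 ydir [ 0.065   0.0031 -0.9979]
[-0.01,0.063,0.02,-0.008,0.3, -0.01,0.063,0.021,-0,0.3, -0.011,0.063,0.021,-0,0.3, -0.01,0.063,0.02,-0,0.3, -0.002,0.012,0.004,-0,0.3]
5 end [ 0.5921 -0.0571  0.1501]
```

servo_tool(increments=[-0.012,0.063,0.022,-0.008,0.3,-0.012,0.063,0.022,0,0.3,-0.01,0.063,0.021,0,0.3,-0.01,0.04,0.02,0,0.3,0,0,0,0,0.3])

```text
t: 8.92
tool_pos: [0.5931, -0.0598, 0.1601]
tcp_rot: [0.13, 0.704, -0.694, -0.08]
contact_force: [-0.3, 0.3, -0.8]
gripper_width: 0.0644
```

```bash
python3 - <<'E'
from g import *
plan([B[0],B[1],.098],angB,.3,20,.02)
E
```

```text
t 8.92 tcp [ 0.5931 -0.0598  0.1601] F [-0.3312  0.2858 -0.7795] w 0.0644 ydir [ 0.0706  0.003  -0.9975]
[0.006,0.066,-0.001,-0.006,0.3, 0.006,0.066,-0.001,0,0.3, 0.007,0.066,-0,0,0.3, 0,0.008,-0,0,0.3]
4 end [ 0.5922 -0.0574  0.0981]
```

servo_tool(increments=[0.006,0.066,-0.002,0,0.3,0.006,0.066,-0.002,0,0.3,0.005,0.05,-0.002,0,0.3,0,0,0,0,0.3])

```text
t: 9.25
tool_pos: [0.5936, -0.0534, 0.1068]
tcp_rot: [0.131, 0.704, -0.693, -0.079]
contact_force: [-1.6, 0.2, -1.1]
gripper_width: 0.0649
```

```bash
python3 - <<'E'
from g import *
plan([B[0],B[1],.098],angB,.3,20,.02)
E
```

```text
t 9.25 tcp [ 0.5936 -0.0534  0.1068] F [-1.5794  0.2317 -1.1451] w 0.0649 ydir [ 0.0747  0.0046 -0.9972]
[0.003,0.029,0.014,-0.004,0.3]
1 end [ 0.5922 -0.0571  0.0979]
```

servo_tool(increments=[0.003,0.029,0.012,0,0.3,0,0,0,0,0.3,0,0,0,0,1,0,0,0,0,1,0,0,0,0,1])

```text
t: 9.67
tool_pos: [0.5941, -0.0549, 0.1017]
tcp_rot: [0.132, 0.705, -0.693, -0.076]
contact_force: [0.0, -0.2, 0.4]
gripper_width: 0.0487
```

servo_tool(increments=[0,0,0,0,1,0,0,0,0,1])

```text
t: 9.83
tool_pos: [0.5949, -0.0549, 0.1031]
tcp_rot: [0.132, 0.705, -0.693, -0.076]
contact_force: [-0.1, -0.2, -0.2]
gripper_width: 0.0398
```

servo_tool(increments=[0,-0.06,0,0,1,0,-0.1,0,0,1,0,-0.1,0,0,1,0,-0.1,0,0,1,0,-0.03,0,0,1])

```text
t: 10.25
tool_pos: [0.583, -0.0556, 0.2218]
tcp_rot: [0.13, 0.705, -0.693, -0.078]
contact_force: [1.2, -0.9, -0.1]
gripper_width: 0.0401
```

```bash
python3 - <<'E'
from g import *
plan([.462,.294,.215],80,1,20,.036)
E
```

```text
t 10.25 tcp [ 0.583  -0.0556  0.2218] F [ 1.2298 -0.9033 -0.0543] w 0.0401 ydir [ 0.0752  0.0057 -0.9972]
[0.071,-0,-0.097,-0.153,1, 0.059,-0,-0.105,-0,1, 0.058,-0,-0.105,-0,1, 0.059,-0,-0.105,-0,1, 0.058,-0,-0.105,-0,1]
[0.059,-0,-0.105,-0,1, 0.059,-0,-0.105,-0,1, 0.058,-0,-0.105,-0,1, 0.059,-0.001,-0.105,-0,1, 0.059,-0,-0.105,-0,1]
[0.015,-0,-0.027,-0,1]
11 end [0.4619 0.294  0.2149]
```

servo_tool(increments=[0.07,0,-0.098,-0.15,1,0.059,0,-0.105,0,1,0.059,0,-0.105,0,1,0.059,0,-0.105,0,1,0.059,0,-0.105,0,1])

```text
t: 10.67
tool_pos: [0.5283, 0.1097, 0.2231]
tcp_rot: [0.098, 0.706, -0.7, -0.036]
contact_force: [0.6, 0.9, -0.1]
gripper_width: 0.0398
```

servo_tool(increments=[0.059,0,-0.105,0,1,0.059,0,-0.105,0,1,0.059,0,-0.105,0,1,0.059,0,-0.1,0,1,0,0,0,0,1])

```text
t: 11.08
tool_pos: [0.4759, 0.2593, 0.2198]
tcp_rot: [0.096, 0.708, -0.699, -0.033]
contact_force: [-0.3, -0.2, -0.4]
gripper_width: 0.0399
```

```bash
python3 - <<'E'
from g import *
plan([.462,.294,.075],80,1,20,.036)
E
```

```text
t 11.08 tcp [0.4759 0.2593 0.2198] F [-0.2832 -0.1516 -0.4287] w 0.0399 ydir [ 0.0898  0.0058 -0.9959]
[0.026,0.115,-0.023,-0.009,1, 0.026,0.115,-0.023,-0,1, 0.026,0.115,-0.023,-0,1, 0.026,0.115,-0.023,-0,1, 0.004,0.017,-0.003,-0,1]
5 end [0.462  0.2939 0.075 ]
```

servo_tool(increments=[0.026,0.05,-0.045,0,1,0.026,0.115,-0.045,0,1,0.026,0.115,-0.023,0,1,0.02,0.115,-0.005,0,1,0.01,0.05,0,0,1])

```text
t: 11.5
tool_pos: [0.4651, 0.3092, 0.0861]
tcp_rot: [0.098, 0.712, -0.694, -0.027]
contact_force: [0.1, -0.2, -1.0]
gripper_width: 0.0402
```

servo_tool(increments=[0,0,0,0,1])

```text
t: 11.58
tool_pos: [0.463, 0.3084, 0.0827]
tcp_rot: [0.096, 0.711, -0.696, -0.028]
contact_force: [-0.6, -1.1, -0.1]
gripper_width: 0.0398
```

servo_tool(increments=[0,0.02,0.03,0,1,0,0,0,0,0.35,0,0,0,0,0.35,0,0,0,0,0.35,0,0,0,0,0.35])

```text
t: 12.0
tool_pos: [0.4643, 0.2979, 0.0792]
tcp_rot: [0.098, 0.712, -0.695, -0.028]
contact_force: [0.7, 0.0, 0.5]
gripper_width: 0.0587
```

servo_tool(increments=[0,-0.1,0,0,0,0,-0.12,0,0,0,0,-0.12,0,0,0,0,-0.12,0,0,0,0,-0.04,0,0,0])

```text
t: 12.42
tool_pos: [0.4489, 0.2944, 0.2356]
tcp_rot: [0.098, 0.712, -0.695, -0.029]
contact_force: [0.9, 1.4, -0.2]
gripper_width: 0.0881
```

```bash
python3 - <<'E'
from g import *
plan([.516,-.312,.16],79,0,25,.038)
p=bot.get_image('side');save('s4',p)
E
```

```text
t 12.42 tcp [0.4489 0.2944 0.2356] F [ 0.916   1.4354 -0.2095] w 0.0881 ydir [ 0.0989  0.0142 -0.995 ]
[-0.034,0.015,0.121,0.017,0, -0.036,0.015,0.12,0,0, -0.036,0.015,0.12,0,0, -0.036,0.015,0.12,0,0, -0.036,0.015,0.12,0,0]
[-0.036,0.015,0.12,0,0, -0.036,0.015,0.12,0,0, -0.036,0.015,0.12,0,0, -0.036,0.015,0.12,0,0, -0.036,0.015,0.12,0,0]
[-0.036,0.015,0.12,0,0, -0.036,0.015,0.12,0,0, -0.036,0.015,0.12,0,0, -0.036,0.015,0.12,0,0, -0.036,0.015,0.12,0,0]
[-0.036,0.016,0.12,0,0, -0.009,0.003,0.028,0,0]
17 end [ 0.5162 -0.3119  0.1601]
```

View pics/s4.png

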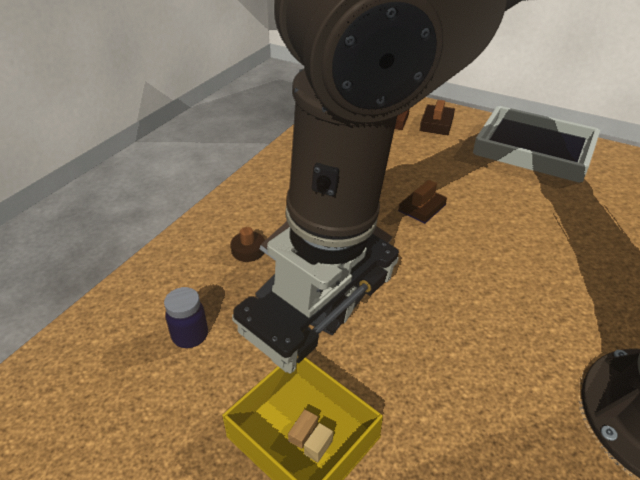

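servo_tool(increments=[-0.034,0.012,0.121,0.017,0,-0.036,0.012,0.12,0,0,-0.036,0.012,0.12,0,0,-0.036,0.012,0.12,0,0,-0.036,0.012,0.12,0,0])

```text
t: 12.88
tool_pos: [0.4728, 0.1139, 0.2245]
tcp_rot: [0.103, 0.717, -0.689, -0.023]
contact_force: [0.5, 0.9, -0.4]
gripper_width: 0.0917
```

servo_tool(increments=[-0.036,0.012,0.12,0,0,-0.036,0.012,0.12,0,0,-0.036,0.012,0.12,0,0,-0.036,0.012,0.12,0,0,-0.036,0.012,0.12,0,0])

```text
t: 13.3
tool_pos: [0.4972, -0.082, 0.2073]
tcp_rot: [0.107, 0.718, -0.688, -0.019]
contact_force: [-0.5, 0.2, -0.2]
gripper_width: 0.0917
```

```bash
python3 - <<'E'
from g import *
plan([.516,-.312,.16],79,0,25,.038)
E
```

```text
t 13.3 tcp [ 0.4972 -0.082   0.2073] F [-0.4771  0.1668 -0.2133] w 0.0917 ydir [ 0.1275  0.0306 -0.9914]
[-0.029,0.023,0.121,0.021,0, -0.031,0.023,0.121,0,0, -0.031,0.023,0.121,0,0, -0.031,0.023,0.121,0,0, -0.031,0.022,0.121,0,0]
[-0.031,0.023,0.121,0,0, -0.006,0.004,0.023,0,0]
7 end [ 0.516 -0.312  0.16 ]
```

servo_tool(increments=[-0.029,0.02,0.121,0.021,0,-0.031,0.02,0.121,0,0,-0.031,0.02,0.121,0,0,-0.031,0.02,0.121,0,0,-0.025,0.01,0.09,0,0])

```text
t: 13.72
tool_pos: [0.5121, -0.2714, 0.1798]
tcp_rot: [0.117, 0.716, -0.688, -0.022]
contact_force: [1.0, 0.1, 0.1]
gripper_width: 0.0921
```

servo_tool(increments=[0,0,0,0,0,0,0,0,0,0])

```text
t: 13.88
tool_pos: [0.5108, -0.2806, 0.1798]
tcp_rot: [0.122, 0.714, -0.689, -0.025]
contact_force: [0.2, 0.1, -0.5]
gripper_width: 0.0916
```

```bash
cat >> g.py <<'E'
def planG(g,ang,jaw,*a):
    o,t,M=st();print('grasp pt',t-.019*M[:,1],'tool z',M[:,2],'tool x',M[:,0],'T',np.array(o['torque']))
    plan(np.array(g)+.019*M[:,1],ang,jaw,*a)
E
python3 - <<'E'
from g import *
planG([.516,-.312,.12],79,0,25,.02)
p=bot.get_image('wrist');save('w5',p)
p=bot.get_image('side');save('s5',p)
print(st()[0]['joints'])
E
```

```text
grasp pt [ 0.5082 -0.281   0.1986] tool z [-0.2037 -0.9778 -0.0494] tool x [-0.9692  0.2086 -0.1311] T [0.0273 0.2319 0.0302]
t 13.88 tcp [ 0.5108 -0.2806  0.1798] F [ 0.2039  0.1218 -0.4832] w 0.0916 ydir [ 0.1385  0.0212 -0.9901]
[-0.003,0.061,0.026,-0.017,0, -0.003,0.062,0.026,-0,0, -0.002,0.062,0.025,-0,0, -0.003,0.061,0.026,-0,0, -0,0.015,0.006,-0,0]
5 end [ 0.5185 -0.3116  0.1011]
[ 0.4049  0.3492  0.072   1.846  -0.1438  0.8378 -1.216 ]
```

View pics/w5.png

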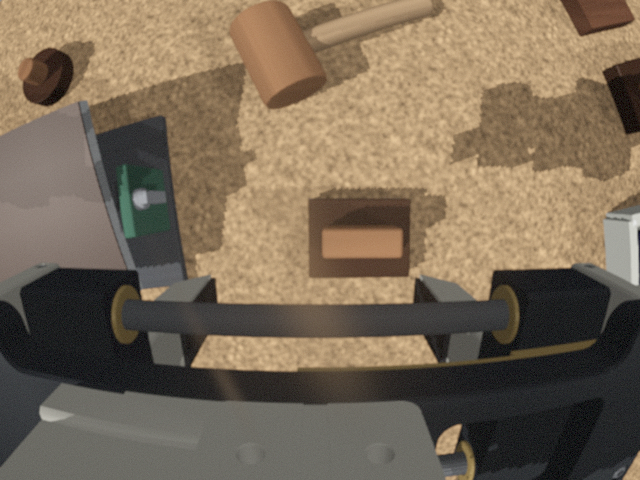

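View pics/s5.png

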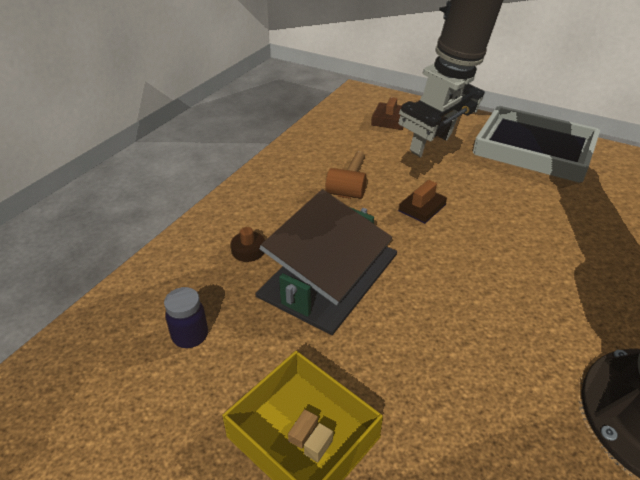

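servo_tool(increments=[-0.003,0.03,0.05,-0.015,0,-0.003,0.06,0.03,0,0,-0.002,0.06,0.02,0,0,-0.002,0.05,0.01,0,0,0,0,0,0,0])

```text
t: 14.4
tool_pos: [0.5205, -0.303, 0.1218]
tcp_rot: [0.115, 0.715, -0.689, -0.013]
contact_force: [-0.3, 0.4, 0.3]
gripper_width: 0.0917
```

```bash
python3 - <<'E'
from g import *
planG([.516,-.312,.048],79,0,25,.02)
E
```

```text
grasp pt [ 0.5177 -0.3035  0.1406] tool z [-0.1773 -0.9829 -0.0498] tool x [-0.9733  0.1827 -0.1393] T [ 0.0475  0.2539 -0.0348]
t 14.4 tcp [ 0.5205 -0.303   0.1218] F [-0.2812  0.3977  0.2695] w 0.0917 ydir [ 0.146   0.0237 -0.989 ]
[0.009,0.065,0.01,0.017,0, 0.009,0.065,0.01,0,0, 0.009,0.065,0.009,0,0, 0.01,0.065,0.01,0,0, 0.006,0.044,0.006,0,0]
5 end [ 0.5188 -0.3116  0.0291]
```

servo_tool(increments=[0.009,0.065,0.015,0.017,0,0.009,0.065,0.015,0,0,0.009,0.065,0.01,0,0,0.009,0.04,0.01,0,0,0,0,0,0,0])

```text
t: 14.82
tool_pos: [0.5228, -0.3058, 0.0534]
tcp_rot: [0.118, 0.716, -0.688, -0.012]
contact_force: [-0.7, 0.1, -0.6]
gripper_width: 0.0915
```

```bash
python3 - <<'E'
from g import *
planG([.516,-.312,.048],79,0,25,.02)
E
```

```text
grasp pt [ 0.5199 -0.3063  0.0722] tool z [-0.1791 -0.9824 -0.0541] tool x [-0.9719  0.1852 -0.1454] T [-0.0259  0.1997  0.0177]
t 14.82 tcp [ 0.5228 -0.3058  0.0534] F [-0.6793  0.1102 -0.5532] w 0.0915 ydir [ 0.1528  0.0265 -0.9879]
[0.017,0.061,0.02,0.015,0, 0.004,0.016,0.006,0,0]
2 end [ 0.5188 -0.3116  0.0293]
```

servo_tool(increments=[0.018,0.05,0.025,0.015,0,0.006,0.03,0.01,0,0,0,0,0,0,0])

```text
t: 15.07
tool_pos: [0.5209, -0.3105, 0.0314]
tcp_rot: [0.122, 0.717, -0.687, -0.013]
contact_force: [0.1, -0.3, -0.0]
gripper_width: 0.0915
```

```bash
python3 - <<'E'
from g import *
planG([.516,-.312,.048],79,0,25,.02)
E
```

```text
grasp pt [ 0.5179 -0.3111  0.0502] tool z [-0.1849 -0.9811 -0.057 ] tool x [-0.9701  0.1915 -0.1488] T [ 0.0466  0.2355 -0.0379]
t 15.07 tcp [ 0.5209 -0.3105  0.0314] F [ 0.0633 -0.3308 -0.0452] w 0.0915 ydir [ 0.1569  0.0277 -0.9872]
[0.007,0.006,0.005,0.007,0]
1 end [ 0.5188 -0.3116  0.0293]
```

servo_tool(increments=[0.008,0.007,0.005,0.007,0.1,0,0,0,0,1,0,0,0,0,1,0,0,0,0,1,0,0,0,0,1])

```text
t: 15.48
tool_pos: [0.5213, -0.3105, 0.0332]
tcp_rot: [0.124, 0.716, -0.686, -0.012]
contact_force: [-0.6, 0.7, -1.8]
gripper_width: 0.0645
```

```bash
python3 - <<'E'
from g import *
planG([.516,-.312,.12],79,1,25,.02)
E
```

```text
grasp pt [ 0.5182 -0.311   0.0519] tool z [-0.1877 -0.9806 -0.0572] tool x [-0.9688  0.1944 -0.1534] T [-0.008   0.2045 -0.0295]
t 15.48 tcp [ 0.5213 -0.3105  0.0332] F [-0.5856  0.6635 -1.7672] w 0.0645 ydir [ 0.1615  0.0266 -0.9865]
[-0.008,-0.066,-0.002,0.004,1, -0.008,-0.066,-0.003,-0,1, -0.009,-0.066,-0.002,-0,1, -0.003,-0.027,-0.001,-0,1]
4 end [ 0.519  -0.3116  0.1012]
```

servo_tool(increments=[0,0,0,0,1,-0.008,-0.04,0,0,1,-0.008,-0.08,0,0,1,-0.012,-0.1,0,0,1,-0.016,-0.1,0,0,1])

```text
t: 15.9
tool_pos: [0.5137, -0.3118, 0.1255]
tcp_rot: [0.119, 0.719, -0.684, -0.017]
contact_force: [0.6, -0.7, -1.9]
gripper_width: 0.0645
```

servo_tool(increments=[-0.016,-0.1,0,0,1,-0.016,-0.1,0,0,1,-0.01,-0.05,0,0,1,0,0,0,0,1])

```text
t: 16.23
tool_pos: [0.5155, -0.3178, 0.2107]
tcp_rot: [0.121, 0.718, -0.685, -0.015]
contact_force: [0.4, -0.6, -3.2]
gripper_width: 0.0645
```

```bash
python3 - <<'E'
from g import *
planG([.57,-.02,.22],86.3,1,25,.036)
p=bot.get_image('side');save('s6',p)
E
```

```text
grasp pt [ 0.5126 -0.3184  0.2295] tool z [-0.1871 -0.9805 -0.0608] tool x [-0.9704  0.194  -0.1436] T [-0.092   0.2299 -0.0164]
t 16.23 tcp [ 0.5155 -0.3178  0.2107] F [ 0.4224 -0.5932 -3.2049] w 0.0645 ydir [ 0.1526  0.0321 -0.9878]
[0.001,0.011,-0.119,-0.156,1, -0.013,0.011,-0.119,-0.003,1, -0.013,0.011,-0.119,-0,1, -0.014,0.011,-0.119,-0,1, -0.013,0.011,-0.119,-0,1]
[-0.014,0.011,-0.119,-0,1, -0.013,0.011,-0.119,-0,1, -0.014,0.011,-0.119,-0,1, -0.006,0.004,-0.052,-0,1]
9 end [ 0.573  -0.0193  0.2014]
```

View pics/s6.png

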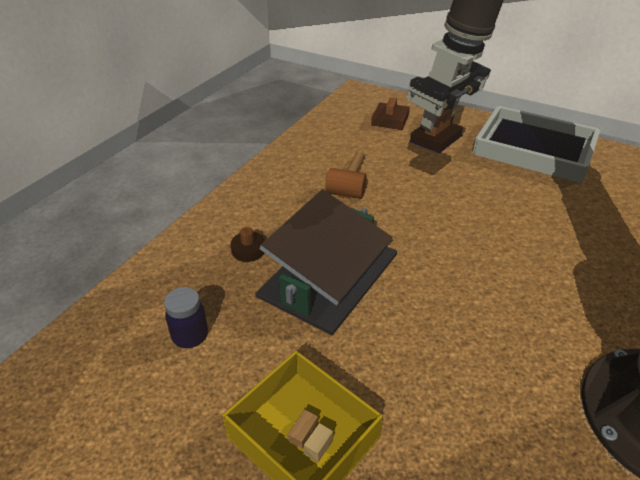

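servo_tool(increments=[0,0.01,-0.119,-0.156,1,-0.013,0.01,-0.119,0,1,-0.013,0.01,-0.119,0,1,-0.013,0.01,-0.119,0,1,-0.013,0.01,-0.119,0,1])

```text
t: 16.7
tool_pos: [0.5434, -0.145, 0.196]
tcp_rot: [0.079, 0.717, -0.693, 0.022]
contact_force: [1.0, 0.1, -1.4]
gripper_width: 0.0645
```

servo_tool(increments=[-0.013,0.01,-0.119,0,1,-0.013,0.01,-0.119,0,1,-0.013,0.01,-0.1,0,1,0,0,0,0,1,0,0,0,0,1])

```text
t: 17.12
tool_pos: [0.5585, -0.0272, 0.1818]
tcp_rot: [0.068, 0.719, -0.691, 0.021]
contact_force: [-0.2, -0.5, -2.3]
gripper_width: 0.0646
```

```bash
python3 - <<'E'
from g import *
planG([.57,-.02,.20],86.3,1,25,.036)
p=bot.get_image('side');save('s7',p)
p=bot.get_image('wrist');save('w7',p)
E
```

```text
grasp pt [ 0.5561 -0.0279  0.2007] tool z [-0.064  -0.997  -0.0436] tool x [-0.9899  0.0689 -0.1242] T [-0.0804  0.2767 -0.0248]
t 17.12 tcp [ 0.5585 -0.0272  0.1818] F [-0.2305 -0.5223 -2.2686] w 0.0646 ydir [ 0.1269  0.0352 -0.9913]
[-0.044,0.009,-0.029,0.001,1]
1 end [ 0.5725 -0.0194  0.1812]
```

View pics/s7.png

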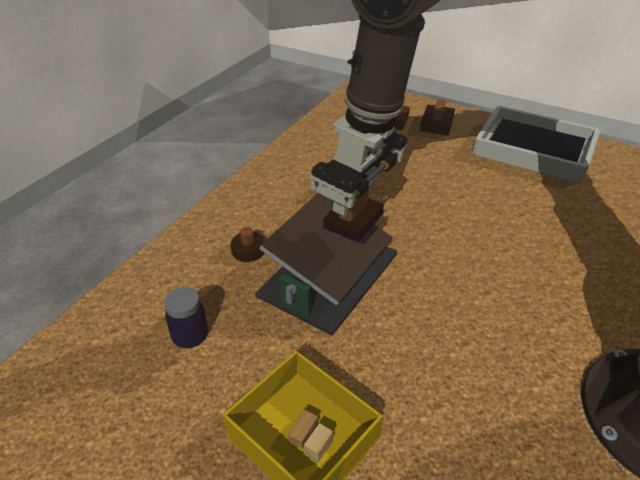

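View pics/w7.png

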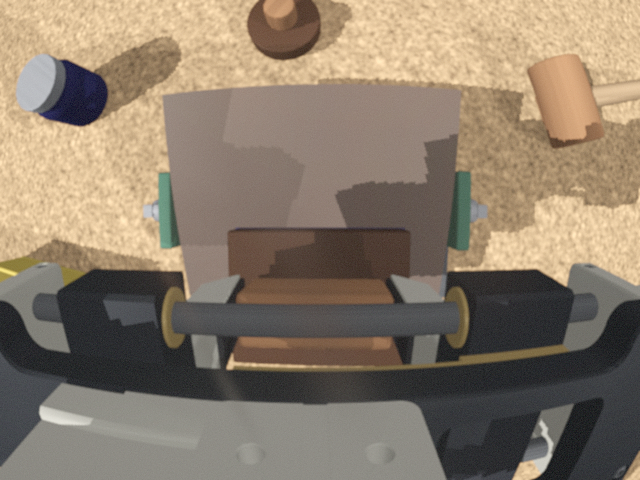

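```bash
cat >> h.py <<'E'
def wcloud(p):
    K=np.array(p['K']);z=p['z_map'];v,u=np.mgrid[0:480,0:640]
    x=(u-K[0,2])/K[0,0];y=(v-K[1,2])/K[1,1];r=np.hypot(x,y)+1e-9
    s=np.tan(np.minimum(r,1.5))/r
    P=np.stack([x*s*z,y*s*z,z],-1)
    A=np.array(p['attitude']);M=A if A.shape==(3,3) else R.from_quat(A).as_matrix()
    return P@M.T+np.array(p['origin'])
def fit(P):
    for k in range(4):
        c=np.median(P,0) if k==0 else P.mean(0);n=np.linalg.svd(P-c,full_matrices=False)[2][2];n*=np.sign(n[2])
        d=abs((P-c)@n);P=P[d<max(.001,2.5*np.median(d))]
    return c,n,len(P)
E
cat > w.py <<'E'
from g import *
p=bot.get_image('wrist');C=wcloud(p);o,t,M=st();gp=t-.019*M[:,1]
print('bench',np.median(C[30:60,500:540].reshape(-1,3),0))
L=lambda Q:(Q-gp)@M
c,nn,k=fit(C[110:200,200:280].reshape(-1,3));print('plate n',nn,k)
import sys
v0,v1,u0,u1=map(int,sys.argv[1:5]) if len(sys.argv)>4 else (234,268,240,400)
c,nb,k=fit(C[v0:v1,u0:u1].reshape(-1,3));print('slab n',nb,k,'pitch',np.degrees(np.arctan2(-nb@ux,nb[2])),'roll',np.degrees(np.arctan2(-nb@ey,nb[2])),'height of grasp over slab top',(gp-c)@nb, 'resid')
S=C[200:330,200:440].reshape(-1,3);S=S[(abs((S-c)@nb)<.004)&(np.linalg.norm(S-gp,axis=1)<.08)]
print('slab extents in tool (x,y,z)',np.quantile(L(S),[.01,.99],axis=0))
E
python3 w.py; python3 -c "
from h import *
p=bot.get_image('wrist');print(p['K'],p['z_map'][250,300],p['z_map'][150,240])"
```

```text
bench [ 0.7604 -0.2522 -0.0001]
plate n [-0.3014  0.0209  0.9533] 6098
slab n [-0.9827  0.0601  0.1753] 5440 pitch 79.90450995836746 roll 1.1335860582298216 height of grasp over slab top 0.026284268561315906 resid
slab extents in tool (x,y,z) [[-0.0211  0.0303 -0.0436]
 [-0.0129  0.0366  0.0436]]
[[371.64829954   0.         314.85629414]
 [  0.         371.64829954 243.66783584]
 [  0.           0.           1.        ]] 0.17852214 0.240861
```

```bash
python3 - <<'E'
from g import *
p=bot.get_image('wrist');C=wcloud(p);o,t,M=st();gp=t-.019*M[:,1]
for v in range(215,375,6): print(v,C[v,318],(C[v,318]-gp)@M*1000,p['image'][v,318])
print(p['origin'],R.from_quat(p['attitude']).as_matrix())
E
```

```text
215 [ 0.592  -0.0311  0.0891] [-20.2051 116.7611   2.0252] [144 127 117]
221 [ 0.5877 -0.0308  0.0874] [-15.7341 117.8858   2.0441] [143 124 117]
227 [ 0.5884 -0.0331  0.1538] [-24.9789  52.1096   1.4533] [115 101  99]
233 [ 0.5867 -0.0336  0.1706] [-25.5177  35.2384   1.3059] [76 62 52]
239 [ 0.584  -0.0334  0.1715] [-22.8661  33.9635   1.301 ] [76 60 56]
245 [ 0.5811 -0.0332  0.1714] [-19.9659  33.7366   1.3059] [83 66 59]
251 [ 0.578  -0.033   0.1705] [-16.8552  34.2157   1.3177] [76 58 49]
257 [ 0.5752 -0.0328  0.1708] [-14.0387  33.5385   1.3191] [79 63 51]
263 [ 0.5724 -0.0326  0.172 ] [-11.4885  31.9851   1.3126] [75 58 50]
269 [ 0.5695 -0.0324  0.1718] [-8.5008 31.8448  1.3196] [81 60 54]
275 [ 0.5665 -0.0322  0.1718] [-5.5648 31.476   1.3247] [75 61 53]
281 [ 0.5658 -0.0325  0.1821] [-6.2134 21.1816  1.2356] [102  75  53]
287 [ 0.5658 -0.0329  0.1939] [-7.7554  9.4428  1.132 ] [112  84  64]
293 [ 0.5664 -0.0334  0.2066] [-10.0007  -3.0527   1.0201] [108  76  57]
299 [ 0.5641 -0.0333  0.207 ] [-7.7529 -3.789   1.021 ] [125  95  73]
305 [ 0.5783 -0.0362  0.2644] [-29.3216 -58.
[... 203 characters left out ...]
   -64.7128   0.4498] [92 85 81]
329 [ 0.574  -0.0361  0.2689] [-25.5968 -63.9156   0.4632] [85 78 76]
335 [ 0.5724 -0.0359  0.2686] [-23.9825 -63.7821   0.4702] [79 73 70]
341 [ 0.5468 -0.0321  0.208 ] [ 9.3742 -6.9429  1.0549] [124  93  69]
347 [ 0.5442 -0.032   0.2081] [11.932  -7.3886  1.0611] [117  89  71]
353 [ 0.5259 -0.0295  0.1725] [34.6763 25.6205  1.4139] [104  81  69]
359 [ 0.5227 -0.0293  0.1727] [37.9156 24.9632  1.4215] [104  77  63]
365 [ 0.5193 -0.0291  0.1729] [41.2117 24.3248  1.4298] [140 111  87]
371 [ 0.5679 -0.036   0.278 ] [-20.7453 -73.7166   0.4035] [94 81 64]
[ 0.6026 -0.0407  0.3479] [[-0.0695 -0.9907 -0.117 ]
 [-0.9967  0.064   0.0505]
 [-0.0426  0.1201 -0.9918]]
```

```bash
cat > w2.py <<'E'
from g import *
p=bot.get_image('wrist');C=wcloud(p);o,t,M=st();gp=t-.019*M[:,1]
c,nn,k=fit(C[110:200,200:280].reshape(-1,3));print('plate n',nn,k,'offset of PC from plane',(PC-c)@nn)
Q=C.reshape(-1,3);Q=Q[(abs((Q-c)@nn)<.002)&(abs(Q[:,0]-.6)<.13)&(abs(Q[:,1])<.2)]
l=np.c_[(Q-PC)@ex,(Q-PC)@ey]
for a in (.02,.035,.05,.065,.08):
    s=l[abs(l[:,0]-a)<.005];print('x',a,'y range',s[:,1].min(),s[:,1].max(),np.quantile(s[:,1],[.005,.995]))
for b in (-.08,-.04,0,.04,.08):
    s=l[abs(l[:,1]-b)<.005];print('y',b,'xmax',s[:,0].max(),s[:,0].min())
# block slab
W=C.reshape(-1,3);d=W-gp;W=W[(np.linalg.norm(d[:,:2],axis=1)<.065)]
c0=gp-np.array([0,0,.029]);n0=np.array([0,0,1.])
import sys
if len(sys.argv)>1:
    a=np.radians(float(sys.argv[1]));n0=-ux*np.sin(a)+np.array([0,0,np.cos(a)]);c0=gp-n0*.029
for tol in(.006,.004,.003):
    S=W[abs((W-c0)@n0)<tol];c0=S.mean(0);n0=np.linalg.svd(S-c0,full_matrices=False)[2][2];n0*=np.sign(n0[2])
print('slab n',n0,len(S),'pitch',np.degrees(np.arctan2(-n0@ux,n0[2])),'roll',np.degrees(np.arctan2(-n0@ey,n0[2])),'grasp over slab',(gp-c0)@n0)
bx=np.cross(ey,n0);bx/=np.linalg.norm(bx);by=np.cross(n0,bx);l=np.c_[(S-gp)@bx,(S-gp)@by]*1000
l=l[(abs(l[:,0])<48)]
r=cv2.minAreaRect(l.astype(np.float32));print(r, np.quantile(l,[.003,.997],axis=0),'face centre-ish',gp+bx*r[0][0]/1000+by*r[0][1]/1000-n0*((gp-c0)@n0+.022))
E
python3 w2.py
```

```text
plate n [-0.3016  0.0205  0.9532] 5936 offset of PC from plane -0.00031539939483431895
x 0.02 y range -0.10141878353740466 0.0989335940692315 [-0.1001  0.0974]
x 0.035 y range -0.10151332100938709 0.09896992298229013 [-0.1002  0.0976]
x 0.05 y range -0.1015041906077582 0.09910762985085513 [-0.1001  0.0975]
x 0.065 y range -0.10112158786935144 0.09892794587851803 [-0.1002  0.0975]
x 0.08 y range -0.10133750851894896 0.09907690085119725 [-0.1001  0.0975]
y -0.08 xmax 0.08363789246883002 -0.05594761719191184
y -0.04 xmax 0.08364733581321553 -0.012891971219270883
y 0 xmax 0.08384921653906227 -0.012781832541131605
y 0.04 xmax 0.08379110104684041 -0.012556223648443133
y 0.08 xmax 0.08337437044973642 -0.06320754973737577
slab n [0.0276 0.0105 0.9996] 11670 pitch -1.5408350161249649 roll -0.7036932691894912 grasp over slab 0.03014314683708245
((-2.8234329223632812, 0.3042449951171875), (90.28392028808594, 70.20849609375), 89.88090515136719) [[-37.2241 -44.114 ]
 [ 32.2356  44.5886]] face centre-ish [ 0.5529 -0.0316  0.1505]
```

```bash
cat >> g.py <<'E'
PC2=pl(-.0013,-.0012,0)
def piv(deg,dx=.0028,dy=-.0003,h=.0521):
    a=np.radians(deg);b=ux*np.cos(a)+np.array([0,0,np.sin(a)]);m=-ux*np.sin(a)+np.array([0,0,np.cos(a)])
    return PC2+ex*.035+b*(dx-.035)+m*h+ey*dy
E
python3 - <<'E'
from g import *
for d in(-1.5,0,5,10,15,17.58):print(d,piv(d))
planG(piv(-1.5)+[0,0,.012],86.3,1,25,.02)
E
```

```text
-1.5 [ 0.5982 -0.0221  0.1531]
0 [ 0.5968 -0.022   0.1523]
5 [ 0.5924 -0.0217  0.1493]
10 [ 0.5883 -0.0214  0.1459]
15 [ 0.5845 -0.0212  0.1422]
17.58 [ 0.5826 -0.0211  0.1401]
grasp pt [ 0.5572 -0.0315  0.2026] tool z [-0.07   -0.9966 -0.0431] tool x [-0.989   0.075  -0.1275] T [-0.0144  0.2186 -0.0431]
t 17.42 tcp [ 0.5596 -0.0309  0.1838] F [-1.0658  0.1664 -2.0717] w 0.0646 ydir [ 0.1303  0.0337 -0.9909]
[-0.042,0.051,-0.013,-0.007,1, -0.042,0.051,-0.012,-0,1, -0.033,0.041,-0.01,-0,1]
3 end [ 0.6006 -0.0215  0.1462]
```

servo_tool(increments=[-0.042,0.05,-0.02,-0.007,1,-0.042,0.05,-0.016,0,1,-0.033,0.04,-0.012,0,1,0,0,0,0,1,0,0,0,0,1])

```text
t: 17.83
tool_pos: [0.6027, -0.0245, 0.1474]
tcp_rot: [0.074, 0.718, -0.692, 0.02]
contact_force: [-0.0, -0.0, -1.9]
gripper_width: 0.0643
```

```bash
python3 - <<'E'
from g import *
planG(piv(-1.5)+[0,0,.005],86.3,1,25,.02)
E
python3 w2.py 0 | grep -A1 slab
```

```text
grasp pt [ 0.6001 -0.0251  0.1662] tool z [-0.0747 -0.9964 -0.0409] tool x [-0.9882  0.0794 -0.131 ] T [-0.009   0.2836 -0.0228]
t 17.83 tcp [ 0.6027 -0.0245  0.1474] F [-0.0171 -0.0331 -1.8861] w 0.0643 ydir [ 0.1338  0.0306 -0.9905]
[0.011,0.026,-0.008,-0.013,1]
1 end [ 0.6006 -0.0216  0.1393]Traceback (most recent call last):
  File "w2.py", line 7, in <module>
    s=l[abs(l[:,0]-a)<.005];print('x',a,'y range',s[:,1].min(),s[:,1].max(),np.quantile(s[:,1],[.005,.995]))
                                                  ~~~~~~~~~~^^
    return umr_minimum(a, axis, None, out, keepdims, initial, where)
ValueError: zero-size array to reduction operation minimum which has no identity
```

servo_tool(increments=[0.009,0.022,-0.01,-0.013,1,0.002,0.015,-0.003,0,1,0,0.01,0,0,1])

```text
t: 18.13
tool_pos: [0.6008, -0.0215, 0.1343]
tcp_rot: [0.072, 0.717, -0.693, 0.024]
contact_force: [-7.1, -2.6, 10.2]
gripper_width: 0.0645
```

```bash
sed -i 's/^    s=l\[abs(l\[:,0\]-a)<.005\];print/    s=l[abs(l[:,0]-a)<.005]\n    if len(s): print/; s/^    s=l\[abs(l\[:,1\]-b)<.005\];print/    s=l[abs(l[:,1]-b)<.005]\n    if len(s): print/' w2.py
python3 - <<'E'
from g import *
planG(piv(0),86.3,1,25,.02)
E
python3 w2.py 0
```

```text
grasp pt [ 0.5982 -0.0221  0.1531] tool z [-0.0662 -0.997  -0.0391] tool x [-0.9885  0.0709 -0.1338] T [0.1177 1.2832 0.1734]
t 18.13 tcp [ 0.6008 -0.0215  0.1343] F [-7.0509 -2.6053 10.1617] w 0.0645 ydir [ 0.1362  0.0298 -0.9902]
[0.005,0.002,0,-0.002,1]
1 end [ 0.5994 -0.0214  0.1335]
plate n [ 0.9172 -0.0735  0.3917] 6614 offset of PC from plane -0.0689591170591489
x 0.05 y range -0.0835158005893778 0.06841569021646499 [-0.0823  0.0665]
x 0.065 y range -0.10161327215098319 0.09874005500464433 [-0.0998  0.0942]
x 0.08 y range -0.17253523911485907 0.22797890484622124 [-0.17    0.2271]
y -0.08 xmax 0.08170986308145697 0.052461484620322456
y -0.04 xmax 0.08214292343790341 0.05292489116065144
y 0 xmax 0.08268126765436522 0.05481069297112148
y 0.04 xmax 0.08355441944134852 0.05562267842548978
y 0.08 xmax 0.08399550446274999 0.05663661309427941
slab n [0.0129 0.0141 0.9998] 11571 pitch -0.6841065959641258 roll -0.8513329350187882 grasp over slab 0.029539127680698885
((-2.497119903564453, 0.20048904418945312), (70.10956573486328, 90.30082702636719), 0.055219218134880066) [[-36.9132 -44.0145]
 [ 32.499   44.5784]] face centre-ish [ 0.5947 -0.0225  0.1013]
```

```bash
python3 - <<'E'
from g import *
planG(piv(6),86.3,1,25,.004)
E
```

```text
grasp pt [ 0.5979 -0.0222  0.1528] tool z [-0.0662 -0.997  -0.039 ] tool x [-0.9886  0.0708 -0.133 ] T [0.1302 0.3666 0.0832]
t 18.18 tcp [ 0.6004 -0.0216  0.134 ] F [-2.7938 -0.7106  1.8131] w 0.0643 ydir [ 0.1353  0.0297 -0.9904]
[0.012,0.006,0,-0.002,1, 0.011,0.005,0,-0,1]
2 end [ 0.5941 -0.021   0.1298]
```

servo_tool(increments=[0.012,0.01,0,-0.002,1,0.012,0.01,0,0,1,0.006,0.01,0,0,1])

```text
t: 18.43
tool_pos: [0.594, -0.0215, 0.1272]
tcp_rot: [0.073, 0.717, -0.693, 0.026]
contact_force: [-8.3, 1.4, 12.8]
gripper_width: 0.0641
```

```bash
python3 - <<'E'
from g import *
planG(piv(10),86.3,1,25,.004)
E
python3 w2.py 3|tail -2
```

```text
grasp pt [ 0.5913 -0.022   0.146 ] tool z [-0.0649 -0.9972 -0.0385] tool x [-0.9879  0.0696 -0.1385] T [-0.1691  1.3806 -0.0866]
t 18.43 tcp [ 0.594  -0.0215  0.1272] F [-8.3025  1.4447 12.7877] w 0.0641 ydir [ 0.1408  0.029  -0.9896]
[0.01,-0.001,-0.001,-0,1]
1 end [ 0.591  -0.021   0.1271]
((-3.5214672088623047, 0.22014236450195312), (90.01210021972656, 70.77696990966797), 88.53868103027344) [[-38.5025 -44.7643]
 [ 32.3575  43.9629]] face centre-ish [ 0.5956 -0.0215  0.0951]
```

servo_tool(increments=[0.012,0.01,-0.002,0,1,0.012,0.01,-0.002,0,1,0.008,0.01,0,0,1])

```text
t: 18.73
tool_pos: [0.5889, -0.0211, 0.1214]
tcp_rot: [0.077, 0.716, -0.693, 0.029]
contact_force: [-5.6, 3.1, 23.4]
gripper_width: 0.064
```

```bash
python3 - <<'E'
from g import *
planG(piv(17.58),86.3,1,25,.004)
E
python3 w2.py 14|tail -3
```

```text
grasp pt [ 0.586  -0.0216  0.1401] tool z [-0.0664 -0.9971 -0.0376] tool x [-0.9864  0.0713 -0.1484] T [-0.0478  0.6626 -0.2713]
t 18.73 tcp [ 0.5889 -0.0211  0.1214] F [-5.5691  3.0894 23.3817] w 0.064 ydir [ 0.1507  0.0273 -0.9882]
[0.011,-0.002,-0.001,-0.002,1]
1 end [ 0.5856 -0.0206  0.1215]
slab n [-0.2775  0.0011  0.9607] 10301 pitch 16.084625701150475 roll 1.0046759036567334 grasp over slab 0.02784702696676301
((-2.601755142211914, 0.3235626220703125), (89.93574523925781, 68.98139953613281), 87.6233901977539) [[  2.0106 -44.772 ]
 [ 31.9855  43.832 ]] face centre-ish [ 0.5974 -0.0212  0.0916]
```

```bash
cat > w3.py <<'E'
from g import *
p=bot.get_image('wrist');save('w_press%d'%p['shot'] if 'shot' in p else 'wp',p);C=wcloud(p);Q=C.reshape(-1,3)
l=np.stack([(Q-PC2)@ex,(Q-PC2)@ey,(Q-PC2)@n],-1)*1000
# plate plane/edges here
P=l[(abs(l[:,2])<2.5)&(abs(l[:,0])<95)&(abs(l[:,1])<110)]
A_=np.c_[P[:,:2],np.ones(len(P))]
for k in range(3):
    s=np.linalg.lstsq(A_,P[:,2],rcond=None)[0];g=abs(P[:,2]-A_@s)<1;P,A_=P[g],A_[g]
print('plate plane slopes deg',np.degrees(np.arctan(s[:2])),'z0',s[2],len(P),'x max',np.quantile(P[:,0],.998),'y',np.quantile(P[P[:,0]>50][:,1],[.002,.998]))
S=l[(abs(l[:,2]-22)<5)&(abs(l[:,0])<44)&(abs(l[:,1])<50)]
for k in range(4):
    B_=np.c_[S[:,:2],np.ones(len(S))];q=np.linalg.lstsq(B_,S[:,2],rcond=None)[0];S=S[abs(S[:,2]-B_@q)<[3,2,1.5,1.5][k]]
print('slab slopes deg',np.degrees(np.arctan(q[:2])),'z at origin',q[2],len(S))
for b in(-36,-20,0,20,36):
    z=S[abs(S[:,1]-b)<4]
    print('y',b,'slab x',z[:,0].min(),z[:,0].max())
for a in(15,20,25,30):
    z=S[abs(S[:,0]-a)<2]
    if len(z):print('x',a,'slab y',z[:,1].min(),z[:,1].max())
E
python3 w3.py
```

```text
plate plane slopes deg [-0.0565 -0.023 ] z0 0.3391516160814145 44392 x max 84.85685594294986 y [-99.4307  99.5067]
slab slopes deg [-0.4503  0.9416] z at origin 23.108969625583534 9743
y -36 slab x -33.683888808266275 35.54966379777565
y -20 slab x 10.98670708790924 36.10241627304364
y 0 slab x 11.568397688470643 36.69874521863978
y 20 slab x 12.267992315081264 37.20160985241154
y 36 slab x 6.923491207833456 37.49313252110116
x 15 slab y -45.111393809906176 44.21340493454786
x 20 slab y -45.231169591653554 43.76346360090272
x 25 slab y -45.576780385471025 43.838012066759376
x 30 slab y -45.520579808612666 43.745330796413846
```

```bash
cat > d.py <<'E'
from g import *
import sys
a=[float(x)/1000 for x in sys.argv[1:4]]
o,t,M=st();print('t',o['t'],'gp',t-.019*M[:,1],'F',np.array(o['contact_force']),'Fn',np.array(o['contact_force'])@n,'T',np.array(o['torque']),'ydir',M[:,1],'tz',M[2,2])
print('tool inc',M.T@(a[0]*ex+a[1]*ey+a[2]*n)/.3)
E
python3 d.py -1.5 .7 2
```

```text
t 18.8333 gp [ 0.586  -0.0216  0.1402] F [-2.1363  0.7758 11.2053] Fn 11.340971864286207 T [-0.3646  0.4088 -0.1757] ydir [ 0.1507  0.0273 -0.9882] tz -0.03763494751124051
tool inc [ 0.006  -0.0057 -0.0025]
```

servo_tool(increments=[0.002,-0.012,0,0,1,0.005,0,-0.003,-0.033,1,0,0,0,0,1])

```text
t: 19.08
tool_pos: [0.5865, -0.0201, 0.1263]
tcp_rot: [0.068, 0.716, -0.694, 0.04]
contact_force: [-0.5, -0.1, -2.1]
gripper_width: 0.0638
```

```bash
python3 w3.py; python3 d.py 0 0 -3
```

```text
plate plane slopes deg [-0.0471 -0.0204] z0 0.33585599900696667 43596 x max 84.85506180060395 y [-99.5     99.5156]
slab slopes deg [-3.0344 -2.6705] z at origin 26.105526374506724 906
y -36 slab x 6.464330511299158 35.708674771910495
y -20 slab x 10.336484708011831 35.768811612211195
y 0 slab x 12.538388824802448 35.787299303684264
y 20 slab x 34.88312537097965 35.64818418565493
y 36 slab x 34.453033164922374 35.71264954314912
x 15 slab y -43.80377465151062 -7.039010642350359
x 20 slab y -43.788690974703094 -9.714875650869356
x 25 slab y -43.722242907859986 -8.096561024013354
x 30 slab y -43.89421786543622 -14.8399500265146
t 19.1333 gp [ 0.5838 -0.0207  0.1451] F [ 0.3347  1.0018 -2.2383] Fn -2.215147039098828 T [0.0113 0.2739 0.027 ] ydir [ 0.1534  0.0272 -0.9878] tz -0.033607670775518905
tool inc [-0.0015  0.0099  0.0004]
```

```bash
sed -i 's/abs(l\[:,2\]-22)<5/abs(l[:,2]-Z0)<5/; 1a import sys; Z0=float(sys.argv[1]) if len(sys.argv)>1 else 22' w3.py; python3 w3.py 27.5;  python3 d.py 0 0 -3
```

```text
plate plane slopes deg [-0.0551 -0.0196] z0 0.3402343469192738 43550 x max 84.81117857984712 y [-99.4431  99.5459]
slab slopes deg [-0.484   1.2661] z at origin 28.37825688644243 9705
y -36 slab x -32.29114564926912 35.87233963396992
y -20 slab x 10.79469158574317 35.68220081551157
y 0 slab x 11.04418264971845 35.898815115983005
y 20 slab x 11.050550877637779 36.230788824956086
y 36 slab x 5.224826611794795 35.76664392267773
x 15 slab y -44.00393294206283 45.16289513660654
x 20 slab y -43.83851010995466 45.15100534168976
x 25 slab y -43.847369029468815 45.50815612211439
x 30 slab y -43.886947843063155 45.36351731122979
t 19.1833 gp [ 0.5838 -0.0208  0.1449] F [ 0.4968  0.3406 -2.3288] Fn -2.3631174880908845 T [-0.0364  0.2841 -0.0142] ydir [ 0.1532  0.0271 -0.9878] tz -0.03368781835977424
tool inc [-0.0015  0.0099  0.0004]
```

servo_tool(increments=[0,0.01,0.002,0,1,0,0.01,0,0,1,0,0.01,0,0,1,0,0.01,0,0,1,0,0.01,0,0,1])

```text
t: 19.6
tool_pos: [0.5899, -0.02, 0.1178]
tcp_rot: [0.071, 0.716, -0.694, 0.041]
contact_force: [-19.1, 0.4, 40.5]
gripper_width: 0.0645
```

```bash
python3 w3.py 22.5;  python3 d.py 0 0 -3
```

```text
plate plane slopes deg [-0.0478 -0.017 ] z0 0.3407414875501115 44848 x max 84.82282721487788 y [-99.483   99.5134]
slab slopes deg [-0.4423 -0.0155] z at origin 22.401557162690096 9734
y -36 slab x -34.44208510575903 35.28288974138432
y -20 slab x 10.045263905482399 35.33788683453791
y 0 slab x 9.83972123975311 35.2080810438322
y 20 slab x 10.340723737831329 35.16717806644294
y 36 slab x 4.306242303905604 35.07071459406968
x 15 slab y -44.0495845641953 45.21798766269959
x 20 slab y -44.12058618219326 45.20116672334595
x 25 slab y -43.90545460965419 45.11986500824111
x 30 slab y -44.53590537772074 45.19961265915002
t 19.65 gp [ 0.5869 -0.0205  0.1365] F [-16.1091   0.4023  33.6777] Fn 36.96806316188513 T [-0.4786  2.5769 -0.2201] ydir [ 0.1578  0.0277 -0.9871] tz -0.03449185960608753
tool inc [-0.0015  0.0099  0.0004]
```

servo_tool(increments=[0,0.003,0,0,1])

```text
t: 19.73
tool_pos: [0.5898, -0.0201, 0.1181]
tcp_rot: [0.071, 0.716, -0.694, 0.041]
contact_force: [-2.6, -0.3, 1.2]
gripper_width: 0.0646
```

servo_tool(increments=[0,0.003,0,0,1])

```text
t: 19.82
tool_pos: [0.5899, -0.02, 0.118]
tcp_rot: [0.071, 0.716, -0.694, 0.041]
contact_force: [-5.8, 1.4, 10.3]
gripper_width: 0.0641
```

```bash
python3 w3.py 22.5;  python3 d.py 0 0 -3
```

```text
plate plane slopes deg [-0.0649 -0.0189] z0 0.3493033660570096 44726 x max 84.80120001530288 y [-99.4572  99.5141]
slab slopes deg [-0.4353  0.0779] z at origin 22.472922078391015 9735
y -36 slab x -34.37944239554701 35.20198679591733
y -20 slab x 9.802604184456468 35.48200570981373
y 0 slab x 9.87916479058407 35.12891406102771
y 20 slab x 10.003043877452997 35.20302122529667
y 36 slab x 4.204282361680627 35.18253120929063
x 15 slab y -44.21206190290866 45.31623781740563
x 20 slab y -44.06517673174886 45.255937218585665
x 25 slab y -43.95117049769156 45.18650412558832
x 30 slab y -43.98339957243391 45.34258077028236
t 19.8667 gp [ 0.5869 -0.0205  0.1367] F [-7.4629 -0.0361 13.0602] Fn 14.698866778768425 T [-0.3316  1.2585 -0.1537] ydir [ 0.1586  0.0277 -0.987 ] tz -0.0345902143425376
tool inc [-0.0015  0.0099  0.0004]
```

```bash
cat > s.py <<'E'
from g import *
for cam in('side','top'):
    p=bot.get_image(cam);save(cam+'_%.2f'%st()[0]['t'],p);C=cloud(p);Q=C[p['z_map']>0]
    l=np.stack([(Q-PC2)@ex,(Q-PC2)@ey,(Q-PC2)@n],-1)*1000
    def f(S,tols):
        for tl in tols:
            B_=np.c_[S[:,:2],np.ones(len(S))];q=np.linalg.lstsq(B_,S[:,2],rcond=None)[0];S=S[abs(S[:,2]-B_@q)<tl]
        return np.degrees(np.arctan(q[:2])),q[2],S
    a=f(l[(abs(l[:,2])<4)&(abs(l[:,0])<80)&(abs(l[:,1])<95)],(3,2,1.5));print(cam,'plate',a[0],a[1],len(a[2]))
    b=f(l[(abs(l[:,2]-22)<5)&(abs(l[:,0])<42)&(abs(l[:,1])<52)],(3,2,2,2));S=b[2];print('slab',b[0],b[1],len(S),S.min(0),S.max(0))
E
python3 s.py; python3 d.py 0 0 -1; ls pics
```

```text
side plate [-0.0202  0.0278] -0.4223082180727424 2877
slab [-0.1715  0.1183] 21.340393366576 607 [-34.7909 -44.0829  19.3682] [35.2284 48.3388 23.3938]
top plate [-0.0091 -0.0514] 0.31857992650804595 1273
t 19.9667 gp [ 0.5869 -0.0205  0.1367] F [-7.6935  1.076  14.0166] Fn 15.70179329726653 T [-0.328   1.3035 -0.1453] ydir [ 0.1585  0.0277 -0.987 ] tz -0.03458967727964751
tool inc [-0.0005  0.0033  0.0001]
s2.png
s4.png
s5.png
s6.png
s7.png
side0.png
side_19.92.png
t3.png
top0.png
top_19.97.png
w1.png
w2.png
w5.png
w7.png
w_press23.png
w_press24.png
w_press25.png
w_press26.png
w_press27.pngTraceback (most recent call last):
  File "s.py", line 10, in <module>
    b=f(l[(abs(l[:,2]-22)<5)&(abs(l[:,0])<42)&(abs(l[:,1])<52)],(3,2,2,2));S=b[2];print('slab',b[0],b[1],len(S),S.min(0),S.max(0))
                                                                                                                ~~~~~^^^
    return umr_minimum(a, axis, None, out, keepdims, initial, where)
ValueError: zero-size array to reduction operation minimum which has no identity
```

View pics/side_19.92.png

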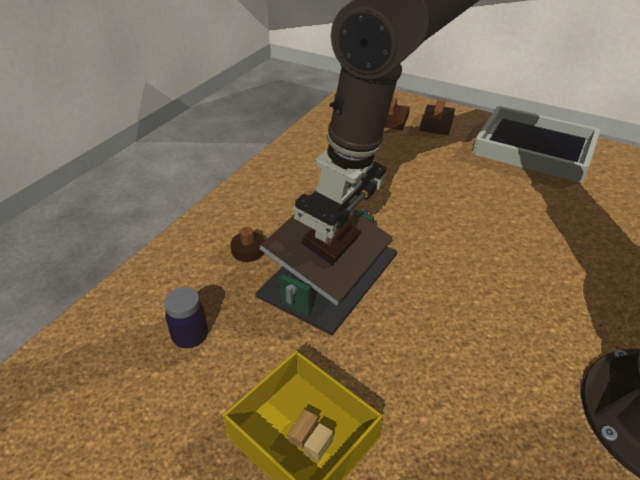

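View pics/w_press27.png

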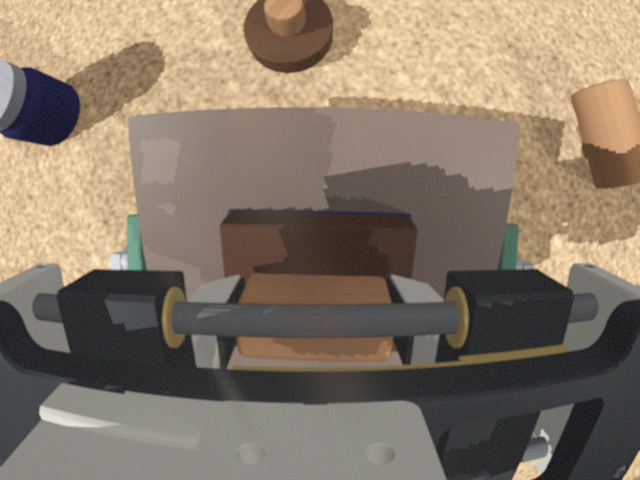

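```bash
python3 - <<'E'
from g import *
for i in range(8):
    bot.get_image('wrist');o,t,M=st();F=np.array(o['contact_force']);print(round(o['t'],2),F,F@n,t,o['gripper_width'])
E
python3 w3.py
```

```text
20.02 [-6.7607  1.0977 13.0832] 14.531302751662732 [ 0.5899 -0.0201  0.1179] 0.06438866319011877
20.07 [-7.836   1.2067 13.0252] 14.802222074078646 [ 0.5899 -0.02    0.118 ] 0.06444939080445429
20.12 [-6.9795  1.1497 13.349 ] 14.851676134825066 [ 0.5899 -0.02    0.118 ] 0.06463216590914203
20.17 [-7.707   0.3788 13.5039] 15.203589429473386 [ 0.5899 -0.02    0.118 ] 0.06426635154650502
20.22 [-7.3812 -0.1422 14.352 ] 15.9037314414329 [ 0.5899 -0.02    0.1179] 0.06397868401349406
20.27 [-7.0693  1.4845 13.6268] 15.150026930780541 [ 0.5899 -0.02    0.1179] 0.06466699045564364
20.32 [-7.6871  2.4515 13.385 ] 15.124644058100554 [ 0.5899 -0.02    0.118 ] 0.06423879653205884
20.37 [-6.9292  1.6437 14.0246] 15.490088794523746 [ 0.5899 -0.02    0.1179] 0.06456661266051922
plate plane slopes deg [-0.0551 -0.0197] z0 0.34070775477200593 44766 x max 84.82308512433085 y [-99.3625  99.5425]
slab slopes deg [-0.3924  0.0301] z at origin 22.4189692010622 9731
y -36 slab x -34.14128389620693 35.318359029942926
y -20 slab x 9.863729695753166 35.29708053622185
y 0 slab x 10.017649223075276 35.10015980632392
y 20 slab x 10.045152142293587 35.257997895835516
y 36 slab x 4.171742257605075 35.16445852623939
x 15 slab y -44.05403651471678 45.087821906449044
x 20 slab y -44.02887177384956 44.87136772296692
x 25 slab y -43.868807285344516 45.05580235336057
x 30 slab y -44.577971787015606 45.2354245209058
```

Stable at a push of about 15 N, flush and centred. I'm handing it in.

```bash
python3 -c "
from workcell import bot
print(bot.close_job())"
```

```text
the job is handed in; nothing more can be done
None
```

The job is handed in. Both offcuts are in the yellow bin, and the printing block is gripped and pressed face down on the middle of the plate. It took about 20 s of the 72 s allowed.

I gripped the bar by its ends and rolled the block down on its uphill edge, so it tilted to the slope within the grip. The first press was about 1° off level across the plate and 1.5° off square, so I lifted slightly, corrected it and pressed again.

**Last checks**
- **Position:** in the wrist camera the block is within 1 mm of the plate's middle and about 0.1° from square.
- **Flush:** across the plate the block is within about 0.1°. Along the slope the cameras disagree slightly: the side camera shows 0.15° off and the wrist camera 0.35°. I took it as flush. The top camera could not check it because the arm was in the way.
- **Push:** the wrist force normal to the plate held steady at 14.5–15.9 N for about half a second. With the block's own weight, the plate carries about 17 N.
- **Peak force:** the second press briefly reached about 45 N at the wrist before I eased it off. The 40 N limit is on the arm or gripper's body, and this load went through the gripped block.
- **Grip:** the fingers slid about 5 mm along the bar while the block rolled, but it is still firmly held at 64 mm opening.
- **Bystanders:** I never came near the mallet, dye jar or round block, and they look unmoved in the pictures. I did not measure them again at the end.

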